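# Assemble the live-imaging chamber

### The arm

A 6-joint arm with a two-finger parallel gripper is mounted at the origin on the work surface. World frame = base frame: x ahead of the robot, y to its left, z up, the work surface at z = 0. Lengths are in mm, angles in rad, forces in N, time in s.
With the tool pointing down it reaches from about 300 to 775 mm from the base axis. Payload 14.6 kg.
Tool frame: the origin (TCP) lies on the mounting face of the last link; the fingertips stand 199 mm ahead of it and the grasp point (between the pads) lies 180 mm ahead of it; z points along the fingers, y is the line along which they close (so a half turn about z gives the same grasp; the last joint's range is limited). The gripper opens to 94 mm and grips with 3 to 60 N. Pads are 16 mm wide; open, the fingers measure 119 mm over their backs; the gripper's body (75 mm by 177 mm) begins 78 mm behind the grasp point.
Start: joints at [-1.377, 0.3, 1.521, -0, 1.321, -0.067], TCP at [141.813, -531.394, 404.646] pointing down, gripper open.
Joint ranges: [-3.03, 3.03], [-0.79, 2.21], [0.23, 2.52], [-1.04, 4.18], [0, 3.07], [-2.55, 2.55]. Speed limits (rad/s): [2.22, 2.22, 2.57, 3.14, 3.14, 3.14].

### API

Orientations are given as a unit quaternion [x, y, z, w].
In Python, from cell import ctrl gives the robot as it stands. The module is installed in compiled form; this text tells all that it offers.
- The arm moves only by the tool move_arm, never from a script. Its argument "motion" is a list of rows, each an object of numbers: "gripper": the finger opening in cm, from 0 to 9.4; "x", "y", "z": the shift along the tool's x, y, z in cm; "spin": the turn about the tool's z in rad. A call has 1 to 10 rows; each row shifts and turns the commanded pose from where the row before left it, along the tool's axes as they then stand; what a row does not reach is not made up. A row lasts 1/8 s, in which the tool goes at most 62.5 mm and 10.7 degrees, less where a joint would pass 70% of its speed; a pose out of reach is approached as far as the arm can. A call with a gripper value outside its range is refused whole. The fingers move at their own pace and stop on an object; "squeeze" is the grip in N (left out, the last holds). Time passes only in rows, so rows that do not move let the fingers close. It gives the time, the measured TCP pose, the force, the opening and the grip force at its end, in the units of the state.
- ctrl.observe(): the state, without advancing time (a new reading comes with each control period).
- ctrl.snapshot(name): name is "scene" or "side" or "wrist"; returns the picture (400x640x3 uint8, red, green, blue); there is no depth.
- ctrl.get_calibration(name): a dict with "fov_y" (degrees; the focal length in pixels is half the picture's height over the tangent of half this angle, whatever the lens; pixels are square), "cx", "cy" (the principal point, pixels), "D" ([k1, k2, p1, p2, k3] as OpenCV has them; the pictures are not rectified), "R" (3x3) and "t" (3): a world point X has camera coordinates R X + t. Camera axes: x right, y down, z forward; pixel columns grow to the right and rows downward; lengths in mm; the calibration is good to about 2 mm. A picture is of the moment at which its call begins: read the wrist's pose just before it. get_calibration takes no time and is no camera call; for the wrist camera it gives the pose at the moment of the call.
- ctrl.finish_job(): hands the job in; it is judged then, once.
Trained networks look in the newest picture that a camera, given by its name, has taken for a name from the list of things; names that differ only in an ending like _2 or _b are one class to them, and where a whole thing is asked for, a point or a joint stands for the part that bears it (a point fixed in the world has none). Each returns a list of dicts, best first, with "conf" (0 to 1); they miss things now and then, are a little off and sometimes report something else, mostly with a low value. They report only what shows in the picture. A call takes as long as a camera call. They do not tell look-alikes from the thing itself.
- ctrl.recognise(camera, target): "location" ([x, y, z] in mm, in the coordinates of the camera as it stood for that picture, good to about 4 mm: the middle of the surface that is visible of it).
- ctrl.silhouettes(camera, target): "mask" (400x640 bool, what is visible of it).
The state is a dict: "time_s": time; "joint_positions": joint angles; "dq": joint speeds; "joint_torque": joint torques, N m; "tool_pos": TCP position; "orientation": TCP orientation; "wrist_force": force on the tool from outside, world axes, zero at the start; "ft_torque": the same for the moment, N m; "width": opening from 0.0 (shut) to 1.0 (fully open); "grasp_force": force on a finger pad.
Only numpy, scipy, OpenCV 4.12 (cv2) and the standard library are available. Lean on these libraries where they do the work, as an engineer would, in place of code of your own. Each camera call takes 0.05 s, during which the arm holds its last target. There are 200 camera calls.

### The job

Put the imaging chamber together on its base, from the bottom up: the adapter into the round well, then the small dish (not the big one) into the adapter's recess, then the sleeve standing on the adapter around the dish, and last the cap into the top of the sleeve. Every part must sit fully home, level and centred, and the dish must stay upright throughout. Leave the big dish and the two vials standing where they are.

Things in the scene. Friction and masses are not known exactly. Their poses are not given: they have to be found in the camera images.
- well (a point): Floor centre of the round well in the chamber base. The base is a dark steel rectangular plate fixed to the bench, 130 x 110 mm and 22 mm high; the well in its middle is 68 mm wide and 8 mm deep, so this point is 14 mm above the bench. z up, x along the plate's 130 mm side. The base can stand on either side of the bench; a blue tube rack of like size, 120 x 110 mm and 52 mm high, is fixed on the other side.
- adapter_c (a point): Centre of the adapter, half-way up: a plain aluminium disc-like cup, 60 mm outside diameter, 26 mm high, standing upright and loose, about 0.15 kg. In its top is a round recess 44 mm wide and 6 mm deep (rim 8 mm thick), with a small dark window in its solid floor. z up; centre 13 mm above its underside; recess floor 7 mm above the centre, top rim 13 mm above the centre. It is round: yaw does not matter.
- dish_c (a point): Centre of the small closed culture dish, half-way up: a round disc 36 mm in diameter and 18 mm high, flat plain white lid fixed on a clear bottom, loose, about 0.04 kg. z up; centre 9 mm above its underside. In the adapter's recess it stands 12 mm above the adapter's rim.
- big_dish_c (a point): Centre of the big closed culture dish, half-way up: same look and height (18 mm) as the small one but 55 mm in diameter; it does not fit and stays where it is.
- sleeve_c (a point): Centre of the sleeve, half-way up: a plain aluminium tube open at both ends, standing on end, 58 mm outside and 48 mm inside diameter, 40 mm high, loose, about 0.12 kg. z up; centre 20 mm above its underside. It stands with its lower end on the adapter's rim, which does not locate it sideways: the dish just has to come inside it.
- cap_knob (a point): Centre of the grip knob of the cap, half-way up the knob. The loose cap (about 0.1 kg) is, from the bottom: a black spigot 38 mm wide and 8 mm high, a black flange 58 mm wide and 6 mm high, an aluminium knob 18 mm wide and 22 mm high; 36 mm in all. It stands on its spigot, knob up, z up; this point is 25 mm above the underside and 17 mm above the flange's underside. The spigot goes into the sleeve's upper end and the flange rests on the sleeve's rim.
- vial1_c (a point): Centre, half-way up, of a loose standing amber vial with a white screw cap, 22 mm wide, 34 mm high, on the robot's right half of the bench among the parts. Not to be disturbed.
- vial2_c (a point): Centre of a second vial just like it, on the robot's left half among the parts. Not to be disturbed.
There are look-alikes about, which are no part of the job. Leave any turquoise look-alike of the part that bears sleeve_c alone. Leave any green or orange look-alike of the part that bears adapter_c alone.

How it is judged (in metres and radians):
On the way, in this order (a step that is already met when the one before it is completed fails the run):
1. the adapter sits in the well of the base (horizontal distance between adapter_c and well below 0.007 m and z of adapter_c in the frame of well between 0.01 and 0.016 m and angle between adapter_c's own z axis and vertical below 0.09 rad), for 0.2 s.
2. the small dish sits in the adapter's recess (horizontal distance between dish_c and adapter_c below 0.007 m and z of dish_c in the frame of adapter_c between 0.013 and 0.019 m and angle between dish_c's own z axis and vertical below 0.09 rad), for 0.2 s.
3. the sleeve stands on the adapter, round the dish (horizontal distance between sleeve_c and adapter_c below 0.008 m and z of sleeve_c in the frame of adapter_c between 0.03 and 0.036 m and angle between sleeve_c's own z axis and vertical below 0.09 rad), for 0.2 s.
4. the cap sits in the mouth of the sleeve (horizontal distance between cap_knob and sleeve_c below 0.007 m and z of cap_knob in the frame of sleeve_c between 0.034 and 0.04 m and angle between cap_knob's own z axis and vertical below 0.09 rad), for 0.2 s.
At the end, for the whole second after the job is handed in: Adapter on the well floor, small dish on the adapter's recess floor, sleeve on the adapter's rim, cap flange on the sleeve's rim: each centred on the part below within 7 mm (sleeve 8 mm), at its height within 3 mm, level within 5 degrees; all released and at rest (all of step 1 and all of step 2 and all of step 3 and all of step 4 and linear speed of each of adapter, dish, sleeve, cap below 0.02 m/s); the robot touches nothing.
It fails at once if the big dish is moved more than 30 mm (distance of big_dish_c from where it was at the start of the episode above 0.03 m).
It fails at once if the small dish is tipped by more than 40 degrees (angle between dish_c's own z axis and vertical above 0.7 rad).
It fails at once if a vial is moved more than 30 mm or knocked over (distance of any of vial1_c, vial2_c from where it was at the start of the episode above 0.03 m or angle between any of vial1_c, vial2_c's own z axis and vertical above 0.6 rad).
It also fails if it takes over 115 s, if anything falls off the work surface, if the arm or the gripper's body presses on something with over 40 N, if the wrist force passes 120 N, or if a joint passes its speed limit or range.

## Working session

There is one attempt and no reset: what is moved stays moved. The work goes in short steps, Python scripts to look and compute and a tool call to move; the robot and the scene stay as the last step left them, time stands still between calls to the robot, and variables do not carry over. Pictures are saved under pics/ and viewed, at most 14 in all, crops included, and the job is handed in when it is done.

Besides the shell and the picture viewer there is one more tool, called after "Emit:" by a JSON object that holds its "name" and its "arguments". move_arm: Moves the arm, as the interface text tells. Its arguments: {"type":"object","properties":{"motion":{"type":"array"},"squeeze":{"type":"number"}},"required":["motion"]}

```bash
mkdir -p pics; python3 - <<'E'
from cell import ctrl
import cv2,numpy as np
ims=[]
for n in("scene","side","wrist"):
    im=ctrl.snapshot(n); cv2.imwrite(f"pics/{n}0.png",im[...,::-1])
    c=ctrl.get_calibration(n); print(n,c["fov_y"],c["cx"],c["cy"],c["D"],np.round(c["R"],3).tolist(),np.round(c["t"]))
print(ctrl.observe())
E
```

```text
scene 56.752267638626805 323.0920600963041 197.598282020335 [-0.07423223  0.          0.          0.          0.        ] [[-0.64, 0.768, -0.014], [0.583, 0.473, -0.661], [-0.501, -0.431, -0.75]] [ 375. -318. 1039.]
side 53.83870136051958 325.08517261653856 192.4648201843606 [-0.04390598  0.          0.          0.          0.        ] [[0.93, -0.367, -0.002], [-0.196, -0.493, -0.848], [0.31, 0.789, -0.53]] [-537.  140.  564.]
wrist 71.71239283928873 322.7013366032016 196.6452283375639 [-0.03135168  0.          0.          0.          0.        ] [[0.257, -0.966, -0.002], [-0.938, -0.25, 0.241], [-0.233, -0.06, -0.971]] [-548.  -25.  391.]
{'time_s': 0.15, 'joint_positions': array([-1.37661616e+00,  3.00363082e-01,  1.52141526e+00,  3.14179870e-05,
        1.32068588e+00, -6.65999811e-02]), 'dq': array([-0.00207926, -0.00299197, -0.00231951, -0.00041616,  0.00138262,
        0.00040021]), 'joint_torque': array([ 4.43039953e-04, -5.31963587e+01, -3.52823746e+01,  7.08822696e-02,
        2.35763536e-02, -6.90240722e-05]), 'tool_pos': array([ 141.80539672, -531.38994959,  404.21565437]), 'orientation': array([ 9.91511664e-01,  1.30017040e-01, -1.25922117e-05, -4.35866542e-04]), 'wrist_force': array([-0.46915163, -0.3691798 , -1.09066755]), 'ft_torque': array([ 0.0463438 , -0.04037518,  0.05688525]), 'grasp_force': 0.0, 'width': 0.9979711735662223}
```

View pics/scene0.png

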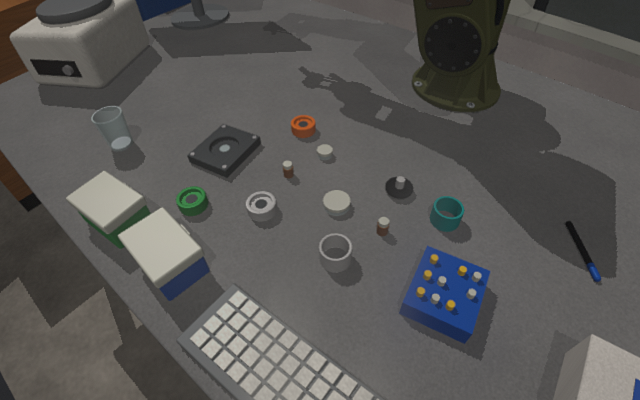

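View pics/side0.png

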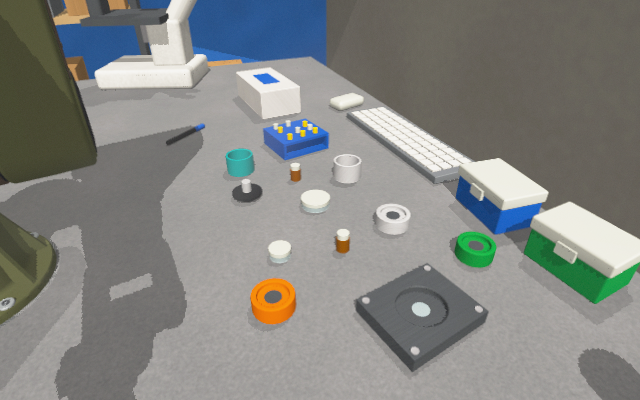

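Candidates in the scene view:
- **Adapter:** grey cup (261,205). The green (192,200) and orange (303,125) ones are look-alikes.
- **Sleeve:** grey tube (336,252). The turquoise one (448,212) is a look-alike.
- **Small dish:** (325,152). The dish at (337,203) is the big one.
- **Cap:** (399,187).
- **Vials:** (288,169) and (383,226).
- **Well:** (225,148). In the side view it is at (421,309), and the small dish there is at (279,251).

Next I fit cylinder outlines to the masks from both fixed cameras.

```bash
cat > h.py <<'E'
from cell import ctrl
import cv2,numpy as np
from scipy.optimize import least_squares
T=np.linspace(0,2*np.pi,60,endpoint=False)
SH={'adapter_c':[(30,0),(30,26)],'dish_c':[(18,0),(18,18)],'big_dish_c':[(27.5,0),(27.5,18)],'sleeve_c':[(29,0),(29,40)],
 'cap_knob':[(19,0),(29,8),(29,14),(9,14),(9,36)],'vial1_c':[(11,0),(11,34)],'vial2_c':[(11,0),(11,34)]}
def K(c): f=200/np.tan(np.radians(c['fov_y'])/2); return np.array([[f,0,c['cx']],[0,f,c['cy']],[0,0,1]])
def proj(c,P): return cv2.projectPoints(np.array(P,float).reshape(-1,3),cv2.Rodrigues(np.array(c['R']))[0],np.array(c['t'],float),K(c),np.array(c['D']))[0].reshape(-1,2)
def back(c,uv,z):
    p=cv2.undistortPoints(np.array(uv,float).reshape(-1,1,2),K(c),np.array(c['D'])).reshape(-1,2)
    R=np.array(c['R']);d=np.c_[p,np.ones(len(p))]@R;o=-R.T@np.array(c['t'])
    return (o+d*((z-o[2])/d[:,2])[:,None])[:,:2]
def hullc(p):
    h=cv2.convexHull(np.float32(p));m=cv2.moments(h);return np.array([m['m10'],m['m01']])/m['m00'],m['m00']
def fit(c,mask,n,z0=0):
    ys,xs=np.nonzero(mask);u,a=hullc(np.c_[xs,ys])
    mod=lambda q:hullc(proj(c,np.vstack([np.c_[q[0]+r*np.cos(T),q[1]+r*np.sin(T),0*T+z0+z] for r,z in SH[n]])))
    x0=back(c,[u],z0+12)[0]
    s=least_squares(lambda q:mod(q)[0]-u,x0,diff_step=1e-4)
    return s.x,a/mod(s.x)[1],u
E
python3 - <<'E'
from h import *
for cam in('scene','side'):
    ctrl.snapshot(cam);c=ctrl.get_calibration(cam)
    for n in('adapter_c','dish_c','big_dish_c','sleeve_c','cap_knob','vial1_c'):
        for d in ctrl.silhouettes(cam,n):
            if d['mask'].sum()<30: continue
            x,a,u=fit(c,d['mask'],n);print(cam,n,round(d['conf'],2),x.round(1),'area',round(a,2),u.round())
    im=ctrl.snapshot(cam)
    w={'scene':[(225,129),(258,141),(192,149),(228,170)],'side':[(427,268),(479,309),(366,300),(417,351)]}[cam]
    p=back(c,w,22);print('screws',p.round(),p.mean(0).round(1))
E
```

```text
scene adapter_c 0.86 [ 421.4 -200.8] area 0.92 [303. 126.]
scene adapter_c 0.77 [ 746.3 -214.8] area 0.99 [192. 201.]
scene adapter_c 0.67 [665.7 -94.3] area 0.97 [261. 206.]
scene dish_c 0.46 [ 457.6 -101.7] area 0.86 [325. 151.]
scene big_dish_c 0.6 [446.2  88.1] area 0.83 [398. 187.]
scene sleeve_c 0.72 [661.6  91.4] area 0.99 [335. 253.]
scene sleeve_c 0.6 [457.2 201.8] area 0.95 [446. 213.]
scene cap_knob 0.65 [449.2  89. ] area 0.86 [398. 187.]
scene vial1_c 0.51 [ 558.5 -122.1] area 0.77 [288. 169.]
screws [[ 557. -332.]
 [ 538. -236.]
 [ 652. -336.]
 [ 645. -217.]] [ 598.1 -280.1]
side adapter_c 0.94 [666.2 -94.4] area 0.9 [392. 219.]
side adapter_c 0.81 [ 746.5 -215.3] area 0.91 [475. 249.]
side adapter_c 0.7 [ 422.8 -200.5] area 0.92 [273. 301.]
side dish_c 0.83 [ 459.8 -101.6] area 0.88 [280. 251.]
side big_dish_c 0.76 [561.9  15.1] area 0.86 [315. 201.]
side sleeve_c 0.96 [457.8 200.8] area 0.98 [240. 163.]
side sleeve_c 0.94 [663.   92.1] area 0.88 [347. 168.]
side cap_knob 0.65 [448.   89.9] area 0.95 [247. 191.]
screws [[ 645. -232.]
 [ 664. -322.]
 [ 535. -254.]
 [ 555. -346.]] [ 599.6 -288.4]
```

View pics/wrist0.png

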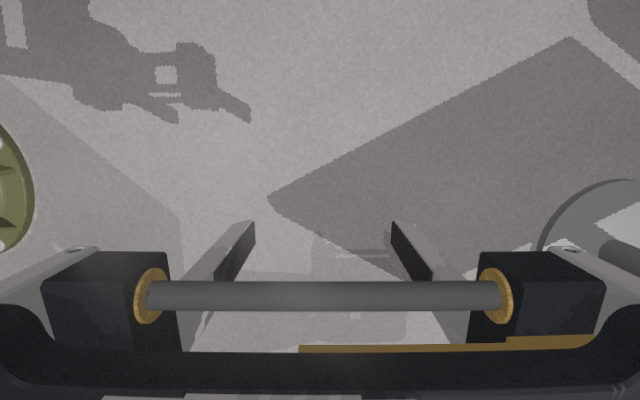

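```bash
python3 - <<'E'
from h import *
for cam,uv,v2 in(('scene',(225,148),(383,218)),('side',(421,309),(295,167))):
    c=ctrl.get_calibration(cam);im=cv2.imread(f'pics/{cam}0.png');g=cv2.cvtColor(im,6)
    x,y=uv;r=12;m=(g[y-r:y+r,x-r:x+r]>110).astype(np.uint8)
    n,l,s,ce=cv2.connectedComponentsWithStats(m);i=1+np.argmax(s[1:,4])
    u=ce[i]+[x-r,y-r];print(cam,s[i],u,back(c,[u],14),'vial',back(c,[v2],34))
    p=back(c,[u],14)[0]
a=cv2.imread('pics/scene0.png')[110:240,180:350];b=cv2.imread('pics/side0.png')[190:370,350:520]
cv2.imwrite('pics/crop.png',np.hstack([cv2.resize(a,(392,300)),cv2.resize(b,(400,300))]))
E
```

```text
scene [ 7  9 10  7 50] [224.18 147.74] [[ 597.92760397 -288.46560046]] vial [[553.74328769 118.19498108]]
side [  2   5  20  15 240] [420.39166667 309.00416667] [[ 598.22073522 -288.01219894]] vial [[554.89520637 111.53904869]]
```

View pics/crop.png

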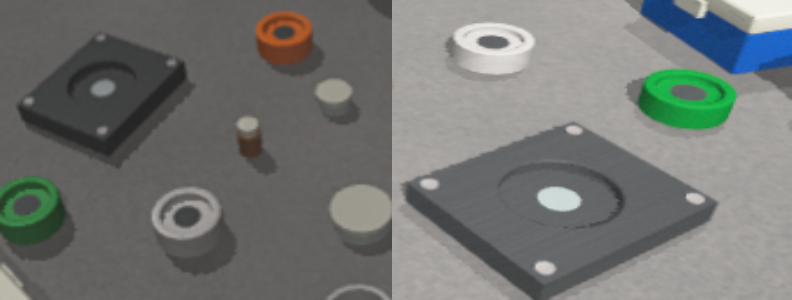

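Emit:
{"name": "move_arm", "arguments": {"motion": [{"spin":0.13,"gripper":9.0},{"spin":0.13}], "squeeze": 15}}

```text
invalid input
```

The crop confirms the plain grey cup as the adapter. The pale disc marks the well centre, and both views agree on about (598,-288). The move was refused, so I'll retry with every key given.

Emit:
{"name": "move_arm", "arguments": {"motion": [{"gripper":9.0,"x":0,"y":0,"z":0,"spin":0.13},{"gripper":9.0,"x":0,"y":0,"z":0,"spin":0.13}], "squeeze": 15}}

```text
time_s: 1.2
tool_pos: [141.8, -531.4, 404.6]
orientation: [1.0, -0.002, -0.0, -0.0]
wrist_force: [0.7, 0.7, 0.6]
width: 0.958
grasp_force: 0.0
```

Emit:
{"name": "move_arm", "arguments": {"motion": [{"gripper":9.0,"x":3.2,"y":-2.7,"z":0,"spin":0},{"gripper":9.0,"x":3.2,"y":-2.7,"z":0,"spin":0},{"gripper":9.0,"x":3.2,"y":-2.7,"z":0,"spin":0},{"gripper":9.0,"x":3.2,"y":-2.7,"z":0,"spin":0},{"gripper":9.0,"x":3.2,"y":-2.7,"z":0,"spin":0},{"gripper":9.0,"x":3.2,"y":-2.7,"z":0,"spin":0},{"gripper":9.0,"x":3.2,"y":-2.7,"z":0,"spin":0},{"gripper":9.0,"x":3.2,"y":-2.7,"z":0,"spin":0},{"gripper":9.0,"x":3.2,"y":-2.7,"z":0,"spin":0},{"gripper":9.0,"x":3.2,"y":-2.7,"z":0,"spin":0}]}}

```text
time_s: 2.45
tool_pos: [462.5, -260.1, 404.8]
orientation: [1.0, 0.0, 0.0, 0.0]
wrist_force: [-0.2, -0.6, 0.2]
width: 0.959
grasp_force: 0.0
```

Emit:
{"name": "move_arm", "arguments": {"motion": [{"gripper":9.0,"x":4.0,"y":-3.3,"z":0,"spin":0},{"gripper":9.0,"x":4.0,"y":-3.3,"z":0,"spin":0},{"gripper":9.0,"x":4.0,"y":-3.3,"z":2,"spin":0},{"gripper":9.0,"x":4.0,"y":-3.3,"z":2,"spin":0},{"gripper":9.0,"x":4.0,"y":-3.5,"z":2,"spin":0},{"gripper":9.0,"x":0,"y":0,"z":2,"spin":0},{"gripper":9.0,"x":0,"y":0,"z":0,"spin":0}]}}

```text
time_s: 3.32
tool_pos: [661.1, -94.2, 322.8]
orientation: [1.0, 0.0, -0.002, -0.0]
wrist_force: [0.6, -0.0, 0.9]
width: 0.954
grasp_force: 0.0
```

```bash
cat >> h.py <<'E'
def wrist(n,z0=0,save=None):
    im=ctrl.snapshot('wrist');c=ctrl.get_calibration('wrist')
    for d in ctrl.silhouettes('wrist',n):
        if d['mask'].sum()>100:
            x,a,u=fit(c,d['mask'],n,z0);print('wrist',n,round(d['conf'],2),x.round(1),'area',round(a,2),u.round())
    if save: cv2.imwrite(f'pics/{save}.png',im[...,::-1])
    o=ctrl.observe();print(o['tool_pos'].round(1),o['orientation'].round(4),o['width'],o['grasp_force'])
E
python3 -c "
from h import *
wrist('adapter_c',0,'w1')"
```

```text
wrist adapter_c 0.78 [666.3 -94.3] area 0.93 [324. 190.]
wrist adapter_c 0.7 [ 746.4 -215.5] area 0.96 [445. 111.]
[661.  -94.9 325.6] [ 1.e+00 -1.e-04  3.e-04  1.e-04] 0.9598477995037443 0.0
```

View pics/w1.png

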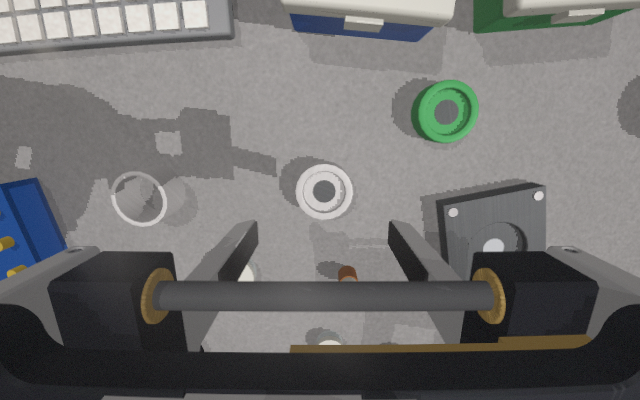

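The wrist view shows the grey adapter at (324,190), the green one at (445,111) and the base at lower right. It agrees with the fixed cameras to about 1 mm, so I'll descend.

Emit:
{"name": "move_arm", "arguments": {"motion": [{"gripper":9.0,"x":0.5,"y":0,"z":2,"spin":0},{"gripper":9.0,"x":0,"y":0,"z":3,"spin":0},{"gripper":9.0,"x":0,"y":0,"z":3,"spin":0},{"gripper":9.0,"x":0,"y":0,"z":2,"spin":0},{"gripper":9.0,"x":0,"y":0,"z":1.4,"spin":0},{"gripper":9.0,"x":0,"y":0,"z":0,"spin":0},{"gripper":5.5,"x":0,"y":0,"z":0,"spin":0},{"gripper":5.5,"x":0,"y":0,"z":0,"spin":0},{"gripper":5.5,"x":0,"y":0,"z":0,"spin":0},{"gripper":5.5,"x":0,"y":0,"z":0,"spin":0}], "squeeze": 20}}

```text
time_s: 4.68
tool_pos: [666.5, -94.0, 211.1]
orientation: [1.0, 0.0, 0.0, 0.0]
wrist_force: [-1.1, -0.4, 3.5]
width: 0.638
grasp_force: 20.0
```

Emit:
{"name": "move_arm", "arguments": {"motion": [{"gripper":5.5,"x":0,"y":0,"z":0,"spin":0},{"gripper":5.5,"x":0,"y":0,"z":0,"spin":0},{"gripper":5.5,"x":0,"y":0,"z":0,"spin":0},{"gripper":5.5,"x":0,"y":0,"z":0,"spin":0}]}}

```text
time_s: 5.18
tool_pos: [666.6, -94.0, 211.1]
orientation: [1.0, 0.0, 0.0, 0.0]
wrist_force: [-2.0, -1.0, 6.3]
width: 0.635
grasp_force: 20.0
```

Emit:
{"name": "move_arm", "arguments": {"motion": [{"gripper":5.5,"x":0,"y":0,"z":-1,"spin":0},{"gripper":5.5,"x":0,"y":0,"z":-2.5,"spin":0},{"gripper":5.5,"x":0,"y":0,"z":-2.5,"spin":0},{"gripper":5.5,"x":-1.0,"y":2.9,"z":0,"spin":0},{"gripper":5.5,"x":-1.5,"y":4.0,"z":0,"spin":0},{"gripper":5.5,"x":-1.5,"y":4.0,"z":0,"spin":0},{"gripper":5.5,"x":-1.5,"y":4.0,"z":0,"spin":0},{"gripper":5.5,"x":-0.8,"y":3.0,"z":0,"spin":0},{"gripper":5.5,"x":-0.5,"y":1.5,"z":0,"spin":0},{"gripper":5.5,"x":0,"y":0,"z":0,"spin":0}]}}

```text
time_s: 6.42
tool_pos: [598.5, -288.3, 270.6]
orientation: [1.0, -0.0, -0.0, -0.0]
wrist_force: [0.1, 0.5, -1.0]
width: 0.637
grasp_force: 20.0
```

```bash
python3 -c "
from h import *
wrist('adapter_c',60,'w2')
c=ctrl.get_calibration('wrist')
print(proj(c,[[598,-288.3,14]]))
s=ctrl.get_calibration('side');im=ctrl.snapshot('side');cv2.imwrite('pics/s2.png',cv2.resize(im[200:380,320:540,::-1],None,fx=2.5,fy=2.5))
"
```

```text
wrist adapter_c 0.87 [ 598.4 -285.9] area 0.96 [322. 236.]
wrist adapter_c 0.83 [ 720.5 -233.1] area 0.44 [228.  31.]
wrist adapter_c 0.43 [ 511.5 -230.8] area 0.02 [250. 341.]
[ 599.  -287.1  270.6] [ 1.e+00  8.e-04 -0.e+00 -1.e-04] 0.6356101128197611 19.999580774456263
[[325.76621189 209.68403499]]
```

View pics/w2.png

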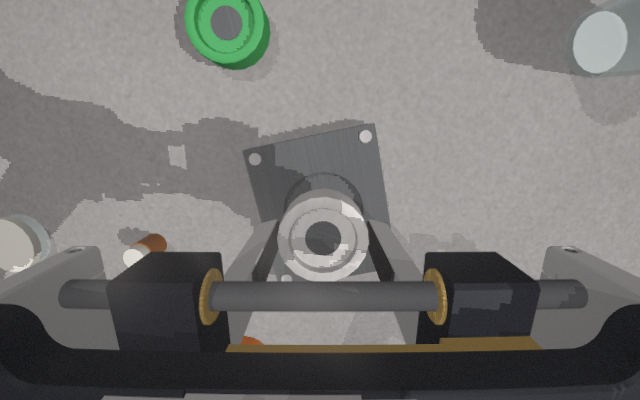

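The adapter is held level between the pads over the base, at (322,236). Lowering it now.

Emit:
{"name": "move_arm", "arguments": {"motion": [{"gripper":5.5,"x":0,"y":0,"z":2,"spin":0},{"gripper":5.5,"x":0,"y":0,"z":1.2,"spin":0},{"gripper":5.5,"x":0,"y":0,"z":0.8,"spin":0},{"gripper":5.5,"x":0,"y":0,"z":0.4,"spin":0},{"gripper":5.5,"x":0,"y":0,"z":0.1,"spin":0},{"gripper":5.5,"x":0,"y":0,"z":0,"spin":0},{"gripper":5.5,"x":0,"y":0,"z":0,"spin":0}]}}

```text
time_s: 7.45
tool_pos: [598.7, -288.1, 226.0]
orientation: [1.0, 0.0, 0.0, 0.0]
wrist_force: [-0.2, -0.2, -0.8]
width: 0.633
grasp_force: 20.0
```

Emit:
{"name": "move_arm", "arguments": {"motion": [{"gripper":5.5,"x":0,"y":0,"z":0.1,"spin":0},{"gripper":6.5,"x":0,"y":0,"z":0,"spin":0},{"gripper":7.5,"x":0,"y":0,"z":0,"spin":0},{"gripper":8.5,"x":0,"y":0,"z":0,"spin":0},{"gripper":9.0,"x":0,"y":0,"z":0,"spin":0},{"gripper":9.0,"x":0,"y":0,"z":-2,"spin":0},{"gripper":9.0,"x":0,"y":0,"z":-4,"spin":0},{"gripper":9.0,"x":0,"y":0,"z":-4,"spin":0},{"gripper":9.0,"x":0,"y":0,"z":0,"spin":0},{"gripper":9.0,"x":0,"y":0,"z":0,"spin":0}]}}

```text
time_s: 8.7
tool_pos: [598.5, -287.9, 324.9]
orientation: [1.0, 0.0, 0.0, 0.0]
wrist_force: [0.1, -0.3, 0.2]
width: 0.959
grasp_force: 0.0
```

```bash
python3 -c "
from h import *
wrist('adapter_c',14,'w3')
for cam in('side','scene'):
    c=ctrl.get_calibration(cam);ctrl.snapshot(cam)
    for n,z in(('adapter_c',14),('dish_c',0)):
      for d in ctrl.silhouettes(cam,n):
        x,a,u=fit(c,d['mask'],n,z);print(cam,n,x.round(1),round(a,2),u.round())
"
```

```text
wrist adapter_c 0.97 [ 741.3 -217.8] area 0.86 [246.  44.]
wrist adapter_c 0.66 [ 598.3 -286.5] area 0.94 [323. 198.]
wrist adapter_c 0.65 [ 435.  -203.8] area 0.72 [253. 331.]
[ 598.5 -287.9  323.8] [ 1.e+00  4.e-04 -7.e-04 -4.e-04] 0.9577956367097853 0.0
side adapter_c [ 744.2 -236.8] 0.37 [485. 251.]
side adapter_c [ 598.5 -287.6] 0.94 [422. 303.]
side adapter_c [ 420.3 -213.7] 0.84 [273. 301.]
side dish_c [ 460.6 -101. ] 0.91 [280. 251.]
scene adapter_c [ 750.9 -201.9] 0.86 [192. 201.]
scene adapter_c [ 597.2 -288.7] 0.84 [223. 143.]
scene adapter_c [ 436.9 -187.7] 0.79 [302. 126.]
scene dish_c [ 457.8 -102.6] 0.82 [324. 151.]
```

View pics/w3.png

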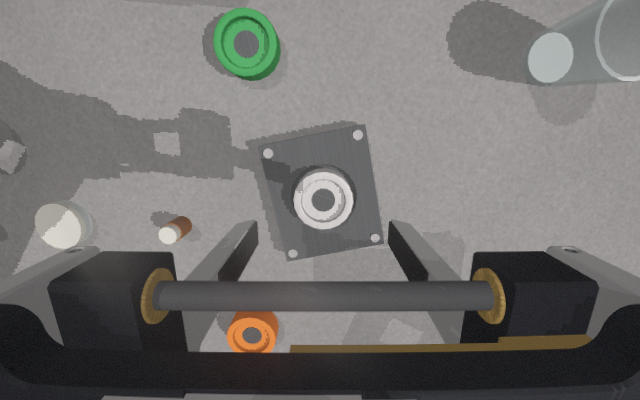

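The adapter is seated and centred at (323,198) in this view, within about 1 mm of the well centre. Next is the small dish.

Emit:
{"name": "move_arm", "arguments": {"motion": [{"gripper":6.0,"x":-1.4,"y":-1.9,"z":0,"spin":0},{"gripper":6.0,"x":-2.5,"y":-3.3,"z":0,"spin":0},{"gripper":6.0,"x":-2.5,"y":-3.3,"z":0,"spin":0},{"gripper":6.0,"x":-2.5,"y":-3.4,"z":0,"spin":0},{"gripper":6.0,"x":-2.5,"y":-3.4,"z":1,"spin":0},{"gripper":6.0,"x":-1.5,"y":-2.0,"z":2,"spin":0},{"gripper":6.0,"x":-1.0,"y":-1.3,"z":1,"spin":0},{"gripper":6.0,"x":0,"y":0,"z":0,"spin":0},{"gripper":6.0,"x":0,"y":0,"z":0,"spin":0}]}}

```text
time_s: 10.22
tool_pos: [460.0, -102.6, 285.2]
orientation: [1.0, 0.0, 0.001, 0.0]
wrist_force: [-0.1, -0.1, -0.3]
width: 0.637
grasp_force: 0.0
```

```bash
python3 -c "
from h import *
wrist('dish_c',0,'w4')"
```

```text
wrist dish_c 0.89 [ 459.4 -100.9] area 0.91 [322. 204.]
[ 459.9 -102.7  285.1] [1.e+00 2.e-04 4.e-04 1.e-04] 0.6332039453418002 0.0
```

View pics/w4.png

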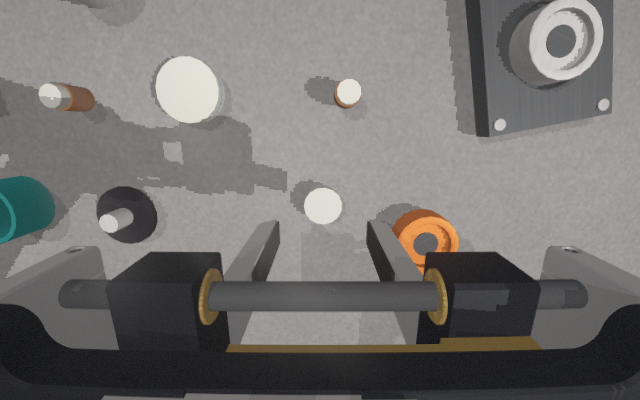

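The small dish is between the fingers at (322,204), and the orange adapter is clear. Descending to grip gently.

Emit:
{"name": "move_arm", "arguments": {"motion": [{"gripper":6.0,"x":0,"y":-0.1,"z":2,"spin":0},{"gripper":6.0,"x":0,"y":0,"z":2.5,"spin":0},{"gripper":6.0,"x":0,"y":0,"z":2,"spin":0},{"gripper":6.0,"x":0,"y":0,"z":1.2,"spin":0},{"gripper":6.0,"x":0,"y":0,"z":0,"spin":0},{"gripper":5.0,"x":0,"y":0,"z":0,"spin":0},{"gripper":4.2,"x":0,"y":0,"z":0,"spin":0},{"gripper":3.2,"x":0,"y":0,"z":0,"spin":0},{"gripper":3.2,"x":0,"y":0,"z":0,"spin":0},{"gripper":3.2,"x":0,"y":0,"z":0,"spin":0}], "squeeze": 8}}

```text
time_s: 11.58
tool_pos: [459.6, -101.2, 208.0]
orientation: [1.0, 0.0, 0.0, 0.0]
wrist_force: [-1.5, -0.5, 6.8]
width: 0.382
grasp_force: 8.0
```

Emit:
{"name": "move_arm", "arguments": {"motion": [{"gripper":3.2,"x":0,"y":0,"z":0,"spin":0},{"gripper":3.2,"x":0,"y":0,"z":0,"spin":0}]}}

```text
time_s: 11.82
tool_pos: [459.6, -101.2, 208.0]
orientation: [1.0, 0.0, 0.0, 0.0]
wrist_force: [-0.9, -0.6, 6.0]
width: 0.379
grasp_force: 8.0
```

Emit:
{"name": "move_arm", "arguments": {"motion": [{"gripper":3.2,"x":0,"y":0,"z":-1,"spin":0},{"gripper":3.2,"x":0,"y":0,"z":-3,"spin":0},{"gripper":3.2,"x":0,"y":0,"z":-3,"spin":0},{"gripper":3.2,"x":0.9,"y":1.3,"z":-1,"spin":0},{"gripper":3.2,"x":2.0,"y":2.7,"z":0,"spin":0},{"gripper":3.2,"x":2.5,"y":3.3,"z":0,"spin":0},{"gripper":3.2,"x":2.5,"y":3.3,"z":0,"spin":0},{"gripper":3.2,"x":2.5,"y":3.3,"z":0,"spin":0},{"gripper":3.2,"x":2.0,"y":2.7,"z":0,"spin":0},{"gripper":3.2,"x":1.5,"y":2.1,"z":0,"spin":0}]}}

```text
time_s: 13.08
tool_pos: [599.1, -289.1, 287.9]
orientation: [1.0, 0.0, -0.0, -0.0]
wrist_force: [-0.4, 0.8, -0.2]
width: 0.381
grasp_force: 8.0
```

Emit:
{"name": "move_arm", "arguments": {"motion": [{"gripper":3.2,"x":0,"y":0,"z":0,"spin":0},{"gripper":3.2,"x":0,"y":0,"z":0,"spin":0}]}}

```text
time_s: 13.32
tool_pos: [598.3, -287.5, 287.7]
orientation: [1.0, 0.0, -0.0, -0.0]
wrist_force: [-0.9, -0.0, -0.4]
width: 0.377
grasp_force: 8.0
```

```bash
python3 -c "
from h import *
o=ctrl.observe();wrist('dish_c',o['tool_pos'][2]-208,'w5')
for cam in('side','scene'):
    c=ctrl.get_calibration(cam);ctrl.snapshot(cam)
    for n,z in(('adapter_c',14),('dish_c',o['tool_pos'][2]-208)):
      for d in ctrl.silhouettes(cam,n):
        x,a,u=fit(c,d['mask'],n,z);print(cam,n,x.round(1),round(a,2),u.round())
"
```

```text
wrist dish_c 0.68 [ 623.2 -286.5] area 6.08 [323. 198.]
wrist dish_c 0.55 [ 597.7 -286. ] area 0.94 [323. 234.]
[ 598.4 -287.3  287.9] [ 1.e+00  7.e-04 -1.e-04 -1.e-04] 0.37614132375403575 7.999843955039978
side adapter_c [ 598.6 -287.7] 0.99 [422. 303.]
side adapter_c [ 420.4 -213.6] 0.86 [273. 301.]
side adapter_c [ 727. -240.] 0.49 [477. 255.]
scene adapter_c [ 596.4 -288.2] 0.79 [224. 143.]
scene adapter_c [ 434.2 -187.2] 0.86 [303. 126.]
scene adapter_c [ 750.9 -202.4] 0.83 [192. 201.]
scene dish_c [ 603.9 -290.6] 0.48 [214. 123.]
```

Emit:
{"name": "move_arm", "arguments": {"motion": [{"gripper":3.2,"x":0,"y":0,"z":1.5,"spin":0},{"gripper":3.2,"x":0,"y":0,"z":1.2,"spin":0},{"gripper":3.2,"x":0,"y":0,"z":0.8,"spin":0},{"gripper":3.2,"x":0,"y":0,"z":0.6,"spin":0},{"gripper":3.2,"x":0,"y":0,"z":0.4,"spin":0},{"gripper":3.2,"x":0,"y":0,"z":0,"spin":0},{"gripper":3.2,"x":0,"y":0,"z":0,"spin":0}]}}

```text
time_s: 14.6
tool_pos: [598.7, -288.0, 243.0]
orientation: [1.0, 0.0, 0.0, 0.0]
wrist_force: [-0.6, 0.3, -0.8]
width: 0.38
grasp_force: 8.0
```

Emit:
{"name": "move_arm", "arguments": {"motion": [{"gripper":3.2,"x":0,"y":0,"z":0.1,"spin":0},{"gripper":4.0,"x":0,"y":0,"z":0,"spin":0},{"gripper":5.0,"x":0,"y":0,"z":0,"spin":0},{"gripper":6.0,"x":0,"y":0,"z":0,"spin":0},{"gripper":6.0,"x":0,"y":0,"z":0,"spin":0},{"gripper":6.0,"x":0,"y":0,"z":-2,"spin":0},{"gripper":6.0,"x":0,"y":0,"z":-3,"spin":0},{"gripper":6.0,"x":0,"y":0,"z":-3.2,"spin":0},{"gripper":9.0,"x":0,"y":0,"z":0,"spin":0},{"gripper":9.0,"x":0,"y":0,"z":0,"spin":0}]}}

```text
time_s: 15.85
tool_pos: [598.5, -287.9, 323.7]
orientation: [1.0, 0.0, -0.0, -0.0]
wrist_force: [1.0, 0.9, -0.1]
width: 0.815
grasp_force: 0.0
```

```bash
python3 -c "
from h import *
wrist('dish_c',34,'w6')
for cam in('side','scene'):
    c=ctrl.get_calibration(cam);im=ctrl.snapshot(cam)
    if cam=='side':cv2.imwrite('pics/s6.png',cv2.resize(im[240:370,330:510,::-1],None,fx=3,fy=3))
    for n,z in(('adapter_c',14),('dish_c',34),('sleeve_c',0)):
      for d in ctrl.silhouettes(cam,n):
        x,a,u=fit(c,d['mask'],n,z);print(cam,n,x.round(1),round(a,2),u.round())
"
```

```text
wrist dish_c 0.63 [ 598.4 -286.5] area 0.91 [323. 202.]
[ 598.5 -288.   322.8] [ 1.e+00  4.e-04 -7.e-04 -4.e-04] 0.9007417464193089 0.0
side adapter_c [ 420.2 -213.1] 0.9 [273. 301.]
side adapter_c [ 742.3 -236.2] 0.43 [484. 251.]
side adapter_c [ 597.4 -288.8] 0.9 [422. 303.]
side adapter_c [554.2 -11.3] 0.58 [316. 201.]
side dish_c [ 599.7 -287. ] 0.9 [424. 293.]
side dish_c [ 546.2 -151. ] 0.57 [343. 240.]
side sleeve_c [662.4  90.2] 0.9 [347. 169.]
side sleeve_c [457.6 202.6] 0.92 [240. 162.]
scene adapter_c [ 435.3 -187.3] 0.89 [303. 126.]
scene adapter_c [ 751.1 -201.8] 0.86 [192. 201.]
scene dish_c [ 597.9 -288.4] 0.76 [222. 138.]
scene sleeve_c [456.5 202. ] 0.91 [447. 213.]
scene sleeve_c [661.1  91.1] 0.94 [335. 252.]
```

View pics/s6.png

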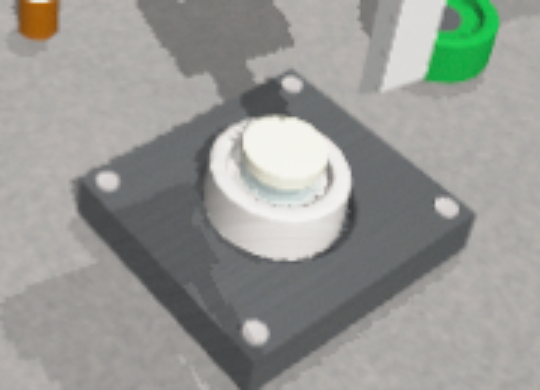

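The dish sits upright in the recess. Now to the sleeve.

Emit:
{"name": "move_arm", "arguments": {"motion": [{"gripper":7.5,"x":0.3,"y":-2.0,"z":0,"spin":0},{"gripper":7.5,"x":0.7,"y":-4.2,"z":0,"spin":0},{"gripper":7.5,"x":0.7,"y":-4.2,"z":0,"spin":0},{"gripper":7.5,"x":0.7,"y":-4.2,"z":0,"spin":0},{"gripper":7.5,"x":0.7,"y":-4.2,"z":0,"spin":0},{"gripper":7.5,"x":0.7,"y":-4.2,"z":0,"spin":0},{"gripper":7.5,"x":0.7,"y":-4.2,"z":0,"spin":0},{"gripper":7.5,"x":0.7,"y":-4.2,"z":0,"spin":0},{"gripper":7.5,"x":0.7,"y":-4.2,"z":0,"spin":0},{"gripper":7.5,"x":0.4,"y":-2.4,"z":0,"spin":0}]}}

```text
time_s: 17.6
tool_pos: [661.0, 94.9, 323.7]
orientation: [1.0, 0.001, 0.0, -0.0]
wrist_force: [-0.2, -1.2, 0.7]
width: 0.801
grasp_force: 0.0
```

Emit:
{"name": "move_arm", "arguments": {"motion": [{"gripper":7.5,"x":0,"y":0,"z":0,"spin":0},{"gripper":7.5,"x":0,"y":0,"z":0,"spin":0}]}}

```text
time_s: 17.85
tool_pos: [661.2, 91.2, 323.6]
orientation: [1.0, 0.0, -0.0, 0.0]
wrist_force: [-0.8, -1.3, -0.1]
width: 0.796
grasp_force: 0.0
```

```bash
python3 -c "
from h import *
wrist('sleeve_c',0,'w7')"
```

```text
wrist sleeve_c 0.92 [482.  193.4] area 0.31 [240. 339.]
wrist sleeve_c 0.62 [662.3  91.1] area 0.99 [324. 197.]
[661.3  90.8 323.7] [ 1.e+00 -3.e-04 -1.e-04  1.e-04] 0.7937274012723483 0.0
```

View pics/w7.png

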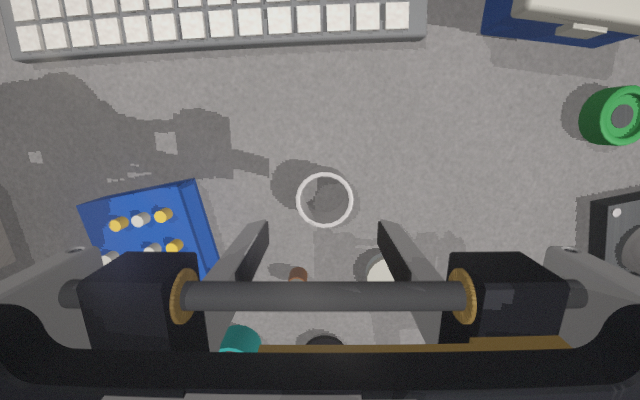

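The grey sleeve is centred between the fingers at (324,197) and the rack is clear. Descending.

Emit:
{"name": "move_arm", "arguments": {"motion": [{"gripper":7.5,"x":0.1,"y":0,"z":2,"spin":0},{"gripper":7.5,"x":0,"y":0,"z":3,"spin":0},{"gripper":7.5,"x":0,"y":0,"z":3,"spin":0},{"gripper":7.5,"x":0,"y":0,"z":1.7,"spin":0},{"gripper":7.5,"x":0,"y":0,"z":1.0,"spin":0},{"gripper":7.5,"x":0,"y":0,"z":0,"spin":0},{"gripper":6.5,"x":0,"y":0,"z":0,"spin":0},{"gripper":5.4,"x":0,"y":0,"z":0,"spin":0},{"gripper":5.4,"x":0,"y":0,"z":0,"spin":0},{"gripper":5.4,"x":0,"y":0,"z":0,"spin":0}], "squeeze": 15}}

```text
time_s: 19.2
tool_pos: [662.5, 92.0, 217.6]
orientation: [1.0, 0.0, 0.001, -0.0]
wrist_force: [-1.0, -0.6, 6.3]
width: 0.62
grasp_force: 15.0
```

Emit:
{"name": "move_arm", "arguments": {"motion": [{"gripper":5.4,"x":0,"y":0,"z":0,"spin":0},{"gripper":5.4,"x":0,"y":0,"z":0,"spin":0},{"gripper":5.4,"x":0,"y":0,"z":-1,"spin":0},{"gripper":5.4,"x":0,"y":0,"z":-3,"spin":0},{"gripper":5.4,"x":0,"y":0,"z":-3,"spin":0},{"gripper":5.4,"x":0,"y":0,"z":-2,"spin":0},{"gripper":5.4,"x":0,"y":0,"z":-1,"spin":0},{"gripper":5.4,"x":0,"y":0,"z":0,"spin":0}]}}

```text
time_s: 20.2
tool_pos: [662.3, 92.0, 316.7]
orientation: [1.0, 0.0, 0.0, -0.0]
wrist_force: [0.4, 0.3, -1.6]
width: 0.621
grasp_force: 15.0
```

Emit:
{"name": "move_arm", "arguments": {"motion": [{"gripper":5.4,"x":-0.3,"y":2.0,"z":0,"spin":0},{"gripper":5.4,"x":-0.7,"y":4.2,"z":0,"spin":0},{"gripper":5.4,"x":-0.7,"y":4.2,"z":0,"spin":0},{"gripper":5.4,"x":-0.7,"y":4.2,"z":0,"spin":0},{"gripper":5.4,"x":-0.7,"y":4.2,"z":0,"spin":0},{"gripper":5.4,"x":-0.7,"y":4.2,"z":0,"spin":0},{"gripper":5.4,"x":-0.7,"y":4.2,"z":0,"spin":0},{"gripper":5.4,"x":-0.7,"y":4.2,"z":0,"spin":0},{"gripper":5.4,"x":-0.7,"y":4.2,"z":0,"spin":0},{"gripper":5.4,"x":-0.5,"y":2.4,"z":0,"spin":0}]}}

```text
time_s: 21.45
tool_pos: [597.4, -290.6, 315.6]
orientation: [1.0, -0.001, -0.001, -0.0]
wrist_force: [0.4, 1.1, -1.1]
width: 0.619
grasp_force: 15.0
```

Emit:
{"name": "move_arm", "arguments": {"motion": [{"gripper":5.4,"x":0,"y":0,"z":0,"spin":0},{"gripper":5.4,"x":0,"y":0,"z":0,"spin":0},{"gripper":5.4,"x":0,"y":0,"z":0,"spin":0}]}}

```text
time_s: 21.82
tool_pos: [599.0, -286.9, 316.6]
orientation: [1.0, 0.001, -0.0, -0.0]
wrist_force: [0.5, 0.5, -0.7]
width: 0.625
grasp_force: 15.0
```

```bash
python3 -c "
from h import *
z=ctrl.observe()['tool_pos'][2]-217.5;wrist('sleeve_c',z,'w8')
for cam in('side','scene'):
    c=ctrl.get_calibration(cam);ctrl.snapshot(cam)
    for n,z in(('adapter_c',14),('sleeve_c',z)):
      for d in ctrl.silhouettes(cam,n):
        x,a,u=fit(c,d['mask'],n,z);print(cam,n,x.round(1),round(a,2),u.round())
"
```

```text
wrist sleeve_c 0.65 [ 599.2 -285.6] area 0.95 [323. 237.]
[ 598.9 -287.2  316.7] [1.e+00 1.e-03 1.e-04 0.e+00] 0.624992087267666 14.99972683377564
side adapter_c [ 597.6 -288.3] 0.91 [422. 303.]
side adapter_c [ 420.5 -213.3] 0.83 [273. 301.]
side adapter_c [ 737.5 -232.2] 0.62 [479. 250.]
side sleeve_c [ 594.6 -286.1] 0.84 [429. 248.]
side sleeve_c [431.5  10. ] 0.51 [240. 162.]
side sleeve_c [ 529.2 -368.2] 1.89 [420. 316.]
scene adapter_c [ 599.1 -285.2] 0.78 [223. 144.]
scene adapter_c [ 750.5 -202.4] 0.9 [192. 200.]
scene adapter_c [ 434.  -188.1] 0.88 [303. 126.]
scene sleeve_c [ 604.1 -284.4] 0.76 [213. 112.]
scene sleeve_c [545.4 221.5] 0.61 [446. 214.]
scene sleeve_c [629.4 -42. ] 0.12 [288. 169.]
```

Emit:
{"name": "move_arm", "arguments": {"motion": [{"gripper":5.4,"x":-0.05,"y":0.05,"z":1.5,"spin":0},{"gripper":5.4,"x":0,"y":0,"z":1.5,"spin":0},{"gripper":5.4,"x":0,"y":0,"z":1.0,"spin":0},{"gripper":5.4,"x":0,"y":0,"z":0.8,"spin":0},{"gripper":5.4,"x":0,"y":0,"z":0.6,"spin":0},{"gripper":5.4,"x":0,"y":0,"z":0.4,"spin":0},{"gripper":5.4,"x":0,"y":0,"z":0,"spin":0},{"gripper":5.4,"x":0,"y":0,"z":0,"spin":0}]}}

```text
time_s: 23.22
tool_pos: [598.2, -288.6, 259.0]
orientation: [1.0, 0.0, 0.0, 0.0]
wrist_force: [0.0, 0.3, -0.4]
width: 0.625
grasp_force: 15.0
```

Emit:
{"name": "move_arm", "arguments": {"motion": [{"gripper":5.4,"x":0,"y":0,"z":0.1,"spin":0},{"gripper":5.4,"x":0,"y":0,"z":0.05,"spin":0},{"gripper":6.2,"x":0,"y":0,"z":0,"spin":0},{"gripper":7.2,"x":0,"y":0,"z":0,"spin":0},{"gripper":8.0,"x":0,"y":0,"z":0,"spin":0},{"gripper":8.0,"x":0,"y":0,"z":-2,"spin":0},{"gripper":8.0,"x":0,"y":0,"z":-3,"spin":0},{"gripper":8.0,"x":0,"y":0,"z":-2.5,"spin":0},{"gripper":6.0,"x":0,"y":0,"z":0,"spin":0},{"gripper":6.0,"x":0,"y":0,"z":0,"spin":0}]}}

```text
time_s: 24.48
tool_pos: [598.0, -288.5, 331.7]
orientation: [1.0, 0.0, -0.0, -0.0]
wrist_force: [0.1, -0.2, 0.8]
width: 0.676
grasp_force: 0.0
```

```bash
python3 -c "
from h import *
wrist('sleeve_c',40,'w9')
for cam in('side','scene'):
    c=ctrl.get_calibration(cam);im=ctrl.snapshot(cam)
    if cam=='side':cv2.imwrite('pics/s9.png',cv2.resize(im[240:370,330:510,::-1],None,fx=3,fy=3))
    for n,z in(('adapter_c',14),('sleeve_c',40),('cap_knob',0)):
      for d in ctrl.silhouettes(cam,n):
        x,a,u=fit(c,d['mask'],n,z);print(cam,n,x.round(1),round(a,2),u.round())
"
```

```text
wrist sleeve_c 0.74 [ 597.6 -286.9] area 0.95 [323. 207.]
[ 598.  -288.5  331.1] [ 1.e+00  4.e-04 -7.e-04 -4.e-04] 0.6431825155944906 0.0
side adapter_c [ 735.1 -231.6] 0.68 [478. 251.]
side adapter_c [ 420.4 -212.9] 0.84 [273. 300.]
side adapter_c [ 588.1 -300.9] 0.46 [421. 312.]
side sleeve_c [447.2 125.1] 0.76 [240. 162.]
side sleeve_c [ 597.7 -288.4] 0.97 [425. 285.]
side cap_knob [449.1  90.9] 0.93 [247. 191.]
scene adapter_c [ 435.7 -186.6] 0.8 [303. 126.]
scene adapter_c [ 750.3 -202.1] 0.92 [192. 200.]
scene adapter_c [ 607.8 -273.9] 0.4 [224. 148.]
scene sleeve_c [492.4 209.4] 0.8 [446. 213.]
scene sleeve_c [ 597.5 -288.8] 0.92 [220. 132.]
scene cap_knob [447.9  89.8] 0.89 [399. 187.]
```

View pics/s9.png

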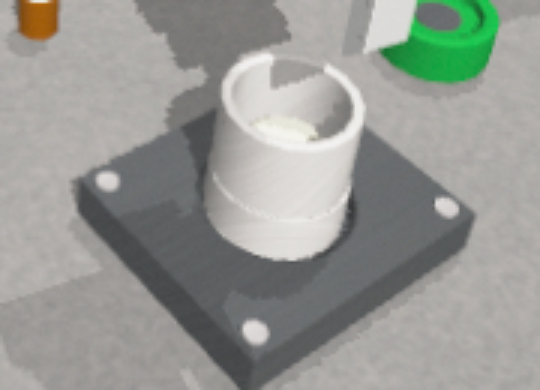

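The sleeve is home around the dish. Last is the cap.

Emit:
{"name": "move_arm", "arguments": {"motion": [{"gripper":5.0,"x":-0.8,"y":-2.0,"z":0,"spin":0},{"gripper":5.0,"x":-1.6,"y":-4.2,"z":0,"spin":0},{"gripper":5.0,"x":-1.6,"y":-4.2,"z":0,"spin":0},{"gripper":5.0,"x":-1.6,"y":-4.2,"z":0,"spin":0},{"gripper":5.0,"x":-1.6,"y":-4.2,"z":0,"spin":0},{"gripper":5.0,"x":-1.6,"y":-4.2,"z":0,"spin":0},{"gripper":5.0,"x":-1.6,"y":-4.2,"z":0,"spin":0},{"gripper":5.0,"x":-1.6,"y":-4.2,"z":0,"spin":0},{"gripper":5.0,"x":-1.6,"y":-4.2,"z":0,"spin":0},{"gripper":5.0,"x":-1.3,"y":-2.2,"z":0,"spin":0}]}}

```text
time_s: 26.22
tool_pos: [448.0, 90.9, 332.4]
orientation: [1.0, 0.001, 0.0, -0.0]
wrist_force: [0.9, -0.7, -0.2]
width: 0.537
grasp_force: 0.0
```

Emit:
{"name": "move_arm", "arguments": {"motion": [{"gripper":5.0,"x":0,"y":0,"z":2,"spin":0},{"gripper":5.0,"x":0,"y":0,"z":0,"spin":0},{"gripper":5.0,"x":0,"y":0,"z":0,"spin":0}]}}

```text
time_s: 26.6
tool_pos: [449.1, 89.2, 312.7]
orientation: [1.0, 0.0, 0.0, -0.0]
wrist_force: [0.0, -0.5, 0.9]
width: 0.532
grasp_force: 0.0
```

```bash
python3 -c "
from h import *
wrist('cap_knob',0,'w10')"
```

```text
wrist cap_knob 0.84 [448.9  90.9] area 0.98 [322. 197.]
[449.1  89.1 312.8] [ 1.e+00  1.e-04  5.e-04 -1.e-04] 0.5342674749857377 0.0
```

View pics/w10.png

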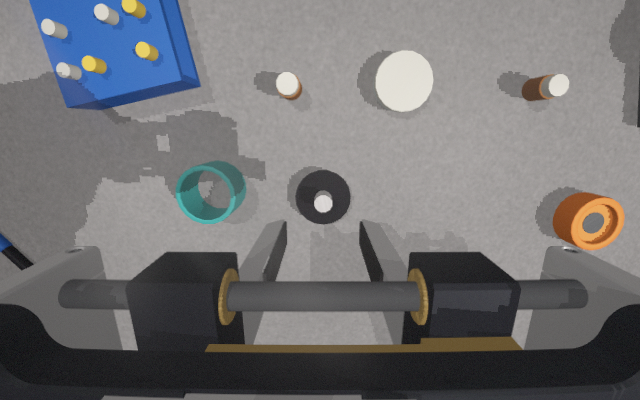

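The cap knob is centred between the fingers at (322,203), and the turquoise tube is clear. Descending.

Emit:
{"name": "move_arm", "arguments": {"motion": [{"gripper":5.0,"x":0,"y":-0.1,"z":2,"spin":0},{"gripper":5.0,"x":0,"y":0,"z":3,"spin":0},{"gripper":5.0,"x":0,"y":0,"z":2.5,"spin":0},{"gripper":5.0,"x":0,"y":0,"z":1.5,"spin":0},{"gripper":5.0,"x":0,"y":0,"z":0.5,"spin":0},{"gripper":5.0,"x":0,"y":0,"z":0,"spin":0},{"gripper":3.5,"x":0,"y":0,"z":0,"spin":0},{"gripper":1.4,"x":0,"y":0,"z":0,"spin":0},{"gripper":1.4,"x":0,"y":0,"z":0,"spin":0},{"gripper":1.4,"x":0,"y":0,"z":0,"spin":0}], "squeeze": 20}}

```text
time_s: 27.95
tool_pos: [448.9, 90.4, 217.3]
orientation: [1.0, 0.0, 0.0, -0.0]
wrist_force: [-0.8, -0.3, 1.8]
width: 0.187
grasp_force: 20.0
```

Emit:
{"name": "move_arm", "arguments": {"motion": [{"gripper":1.4,"x":0,"y":0,"z":0,"spin":0},{"gripper":1.4,"x":0,"y":0,"z":0,"spin":0},{"gripper":1.4,"x":0,"y":0,"z":0,"spin":0},{"gripper":1.4,"x":0,"y":0,"z":-1,"spin":0},{"gripper":1.4,"x":0,"y":0,"z":-3,"spin":0},{"gripper":1.4,"x":0,"y":0,"z":-4,"spin":0},{"gripper":1.4,"x":0,"y":0,"z":-4,"spin":0},{"gripper":1.4,"x":0,"y":0,"z":-1,"spin":0},{"gripper":1.4,"x":0,"y":0,"z":0,"spin":0}]}}

```text
time_s: 29.08
tool_pos: [448.6, 90.3, 346.9]
orientation: [1.0, 0.0, 0.0, -0.0]
wrist_force: [-0.3, 0.1, -1.1]
width: 0.185
grasp_force: 20.0
```

Emit:
{"name": "move_arm", "arguments": {"motion": [{"gripper":1.4,"x":0.8,"y":2.0,"z":0,"spin":0},{"gripper":1.4,"x":1.6,"y":4.2,"z":0,"spin":0},{"gripper":1.4,"x":1.6,"y":4.2,"z":0,"spin":0},{"gripper":1.4,"x":1.6,"y":4.2,"z":0,"spin":0},{"gripper":1.4,"x":1.6,"y":4.2,"z":0,"spin":0},{"gripper":1.4,"x":1.6,"y":4.2,"z":0,"spin":0},{"gripper":1.4,"x":1.6,"y":4.2,"z":0,"spin":0},{"gripper":1.4,"x":1.6,"y":4.2,"z":0,"spin":0},{"gripper":1.4,"x":1.6,"y":4.2,"z":0,"spin":0},{"gripper":1.4,"x":1.3,"y":2.25,"z":0,"spin":0}]}}

```text
time_s: 30.32
tool_pos: [598.3, -290.1, 344.2]
orientation: [1.0, -0.0, -0.002, -0.001]
wrist_force: [-0.4, 0.9, -0.8]
width: 0.184
grasp_force: 20.0
```

Emit:
{"name": "move_arm", "arguments": {"motion": [{"gripper":1.4,"x":0,"y":0,"z":0,"spin":0},{"gripper":1.4,"x":0,"y":0,"z":0,"spin":0},{"gripper":1.4,"x":0,"y":0,"z":0,"spin":0},{"gripper":1.4,"x":0,"y":0,"z":0,"spin":0}]}}

```text
time_s: 30.82
tool_pos: [598.1, -287.5, 347.3]
orientation: [1.0, 0.001, 0.0, 0.0]
wrist_force: [-0.2, 0.4, -1.5]
width: 0.182
grasp_force: 20.0
```

```bash
python3 -c "
from h import *
z=ctrl.observe()['tool_pos'][2]-217.3;wrist('cap_knob',z,'w11')"
```

```text
wrist cap_knob 0.6 [ 598.8 -286.1] area 0.93 [322. 227.]
[ 598.1 -287.7  347.3] [1.e+00 6.e-04 1.e-04 1.e-04] 0.18459839808599526 19.999893307685852
```

View pics/w11.png

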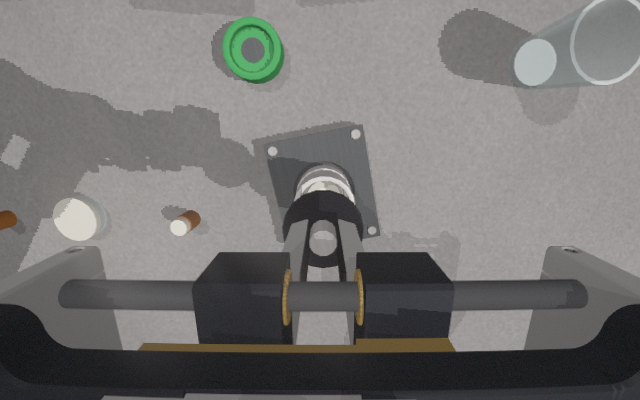

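The cap is held level at (322,227), aligned with the sleeve to about 1 mm. Lowering.

Emit:
{"name": "move_arm", "arguments": {"motion": [{"gripper":1.4,"x":-0.05,"y":0.05,"z":1.5,"spin":0},{"gripper":1.4,"x":0,"y":0,"z":1.5,"spin":0},{"gripper":1.4,"x":0,"y":0,"z":1.0,"spin":0},{"gripper":1.4,"x":0,"y":0,"z":0.7,"spin":0},{"gripper":1.4,"x":0,"y":0,"z":0.5,"spin":0},{"gripper":1.4,"x":0,"y":0,"z":0.4,"spin":0},{"gripper":1.4,"x":0,"y":0,"z":0.1,"spin":0},{"gripper":1.4,"x":0,"y":0,"z":0,"spin":0},{"gripper":1.4,"x":0,"y":0,"z":0,"spin":0}]}}

```text
time_s: 32.05
tool_pos: [597.6, -288.5, 290.4]
orientation: [1.0, 0.0, 0.0, 0.0]
wrist_force: [0.4, 1.4, -0.8]
width: 0.187
grasp_force: 20.0
```

Emit:
{"name": "move_arm", "arguments": {"motion": [{"gripper":1.4,"x":0,"y":0,"z":0.1,"spin":0},{"gripper":2.2,"x":0,"y":0,"z":0,"spin":0},{"gripper":3.5,"x":0,"y":0,"z":0,"spin":0},{"gripper":5.0,"x":0,"y":0,"z":0,"spin":0},{"gripper":5.0,"x":0,"y":0,"z":0,"spin":0},{"gripper":5.0,"x":0,"y":0,"z":-2,"spin":0},{"gripper":5.0,"x":0,"y":0,"z":-3,"spin":0},{"gripper":5.0,"x":0,"y":0,"z":-3,"spin":0},{"gripper":5.0,"x":0,"y":0,"z":0,"spin":0},{"gripper":5.0,"x":0,"y":0,"z":0,"spin":0}]}}

```text
time_s: 33.3
tool_pos: [597.5, -288.5, 368.9]
orientation: [1.0, 0.0, -0.0, -0.0]
wrist_force: [-0.2, -0.0, 0.2]
width: 0.533
grasp_force: 0.0
```

```bash
python3 -c "
from h import *
wrist('cap_knob',72)
for cam in('side','scene'):
    c=ctrl.get_calibration(cam);im=ctrl.snapshot(cam)
    if cam=='side':cv2.imwrite('pics/s12.png',cv2.resize(im[200:370,330:510,::-1],None,fx=3,fy=3))
    for n,z in(('sleeve_c',40),('cap_knob',72)):
      for d in ctrl.silhouettes(cam,n):
        x,a,u=fit(c,d['mask'],n,z);print(cam,n,x.round(1),round(a,2),u.round())
"
```

```text
wrist cap_knob 0.87 [ 597.2 -286.9] area 0.95 [323. 200.]
[ 597.6 -288.5  368.1] [ 1.e+00  4.e-04 -7.e-04 -4.e-04] 0.5303657322645762 0.0
side sleeve_c [ 587.2 -300.3] 0.56 [424. 293.]
side sleeve_c [447.  123.9] 0.76 [240. 162.]
side cap_knob [ 597.5 -287.9] 0.94 [428. 270.]
scene sleeve_c [492.5 209. ] 0.82 [446. 213.]
scene sleeve_c [ 607.6 -270.5] 0.53 [222. 137.]
scene cap_knob [ 596.8 -287. ] 0.79 [218. 123.]
scene cap_knob [ 640.2 -211.2] 0.46 [225. 148.]
```

View pics/s12.png

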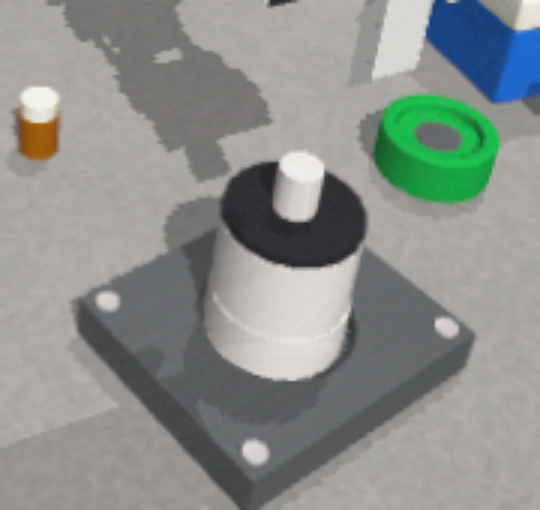

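The cap is home, level and centred, and the gripper is clear, so I'm handing the job in.

```bash
python3 -c "
from cell import ctrl
print(ctrl.finish_job())"
```

```text
the job is handed in; nothing more can be done
None
```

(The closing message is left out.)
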